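Reset the knocked-over ball tub and load the carrier

ROBOT

A 7-joint arm with a two-finger parallel gripper is mounted at the origin on the work surface. World frame = base frame: x ahead of the robot, y to its left, z up, the work surface at z = 0. Lengths are in m, angles in rad, forces in N, time in s.
With the tool pointing down it reaches from about 0.425 to 0.8 m from the base axis. Payload 8.3 kg.
Tool frame: the origin (TCP) lies at the very end of the fingers, on their centre line; the grasp point (between the pads) lies 19 mm behind it; z points along the fingers, y is the line along which they close (so a half turn about z gives the same grasp; the last joint's range is limited). The gripper opens to 85 mm and grips with 20 to 120 N. Pads are 22 mm wide; open, the fingers measure 114 mm over their backs; the gripper's body (76 mm by 85 mm) begins 54 mm behind the grasp point. The pads swing forward as they close: fully open they stand 13 mm farther back than shut.
Start: joints at [-1.205, 0.383, 0.016, 1.37, -0.006, 1.388, -0.046], TCP at [0.26, 0.568, 0.231] pointing down, gripper open.
Joint ranges: [-2.95, 2.95], [-0.25, 2.06], [-1.52, 1.56], [0.18, 2.33], [-1.44, 4.58], [0.02, 2.06], [-3.01, 3.01]. Speed limits (rad/s): [2.39, 2.39, 3.01, 3.01, 3.14, 3.14, 3.14].

INTERFACE

Orientations are given as a unit quaternion [x, y, z, w].
In Python, from bench import manip gives the robot as it stands.
- The arm moves only by the shell command python3 -m inch 'ROWS'. ROWS is JSON, a list of rows, each a list of 7 numbers: the shift along the tool's x, y, z as a fraction of full scale, then the turn, a rotation vector about the tool's x, y, z as a fraction of full scale, then the opening, from -1 (shut) to 1 (fully open). A call has 1 to 12 rows; each row is the pose to reach, as a shift and turn from the pose commanded when the call began, along the tool's axes at that moment; what a row does not reach only later rows make up. Full scale, the value 1, is 200 mm for a shift and 0.5 rad for a turn. A row lasts 1/8 s, in which the tool goes at most 62.5 mm and 10.7 degrees, less where a joint would pass 70% of its speed; a pose out of reach is approached as far as the arm can. A call with a number of a shift or a turn outside -1 to 1 is refused whole. A call with a gripper value outside its range is refused whole. The fingers move at their own pace and stop on an object; the grip force is fixed at half the most. Time passes only in rows, so rows that repeat a pose let the fingers close. It gives the time, the measured TCP pose, the force, the opening and the grip force at its end, in the units of the state.
- manip.sense(): the state, without advancing time (a new reading comes with each control period).
- manip.snapshot(name): name is "side" or "top" or "wrist"; returns the picture (400x640x3 uint8, blue, green, red); there is no depth.
- manip.get_calibration(name): a dict with "mtx" (3x3 intrinsics, pixels), "view" (4x4, takes a point from world to camera coordinates); the wrist camera has in their place "T_tool_cam" (4x4, takes a point from camera to tool coordinates, whose origin is the TCP and whose axes are the flange's). Camera axes: x right, y down, z forward; pixel columns grow to the right and rows downward; lengths in m; the calibration is good to about 2 mm. A picture is of the moment at which its call begins: read the wrist's pose just before it. get_calibration takes no time and is no camera call.
- manip.sign_off(): hands the job in; it is judged then, once.
The state is a dict: "t": time; "joint_positions": joint angles; "qd": joint speeds; "joint_torque": joint torques, N m; "eef_pos": TCP position; "tool_rot": TCP orientation; "contact_force": force on the tool from outside, world axes, zero at the start; "wrist_torque": the same for the moment, N m; "opening": finger opening in m; "gripper_force": force on a finger pad.
Only numpy, scipy, OpenCV 4.12 (cv2) and the standard library are available. Lean on these libraries where they do the work, as an engineer would, in place of code of your own. Each camera call takes 0.05 s, during which the arm holds its last target. There are 200 camera calls.

TASK

The square tub of float balls was knocked over while the carrier was being loaded, and three balls rolled into the shallow tray. Stand the tub upright on its base on the bench, finish loading the carrier so that each of its four wells holds one ball (two do already), and put the ball left over back in the tub. Leave the screwdriver and the two O-rings where they are.

Things in the scene. Friction and masses are not known exactly. Their poses are not given: they have to be found in the camera images.
- tub: Open square tub of grey plastic, 50 x 50 mm outside, 60 mm tall, walls 3 mm, floor 6 mm, 90 g; at the start it lies on its side on the bench. Origin: centre of its underside (the closed end); z runs from there to the mouth (so z is level while it lies, and points up when it stands), x and y are square to its side walls.
- ball0_center (a point): Centre of a loose white plastic ball, diameter 28 mm, 12 g (five alike); at the start it lies in the shallow tray, on its 4 mm floor.
- ball1_center (a point): Centre of a loose white plastic ball, diameter 28 mm, 12 g (five alike); at the start it lies in the shallow tray, on its 4 mm floor.
- ball2_center (a point): Centre of a loose white plastic ball, diameter 28 mm, 12 g (five alike); at the start it lies in the shallow tray, on its 4 mm floor.
- ball3_center (a point): Centre of a loose white plastic ball, diameter 28 mm, 12 g (five alike); at the start it sits in one of the carrier's wells (any one).
- ball4_center (a point): Centre of a loose white plastic ball, diameter 28 mm, 12 g (five alike); at the start it sits in one of the carrier's wells (any one).
- carrier: Bare aluminium carrier block fixed to the bench, 124 x 124 x 26 mm high, with four round wells, two by two, 37 mm wide and 16 mm deep, 60 mm apart. A ball in a well stands 12 mm proud of the top face; two wells, not always the same, are loaded at the start, the empty ones show a dark floor. Origin: centre of its underside, z up.
- carrier_hole0 (a point): Centre of a well's mouth, level with the carrier's top face (26 mm above the bench).
- carrier_hole1 (a point): Centre of a well's mouth, level with the carrier's top face (26 mm above the bench).
- carrier_hole2 (a point): Centre of a well's mouth, level with the carrier's top face (26 mm above the bench).
- carrier_hole3 (a point): Centre of a well's mouth, level with the carrier's top face (26 mm above the bench).
- tray: Shallow grey tray fixed to the bench, 180 x 180 mm, 4 mm floor, rim 4 mm thick and 14 mm high. Origin: centre of its underside.
- screwdriver: Bystander: red-handled screwdriver lying on the bench, 200 mm long along its x.
- oring0: Bystander: black O-ring lying flat, 32 mm across, 5 mm thick. Origin: centre of its underside.
- oring1: Bystander: black O-ring lying flat, 32 mm across, 5 mm thick. Origin: centre of its underside.

How it is judged:
By the outcome, as a careful person would: the job done as asked, in the order asked, and still so for the second after the job is handed in, with the robot touching nothing.
It also fails if it takes over 69 s, if anything falls off the work surface, if the arm or the gripper's body presses on something with over 40 N, if the wrist force passes 120 N, or if a joint passes its speed limit or range.

## Working session

There is one attempt and no reset: what is moved stays moved. The work goes in short steps, Python scripts to look and compute and a shell command to move; the robot and the scene stay as the last step left them, time stands still between calls to the robot, and variables do not carry over. Pictures are saved under pics/ and viewed, at most 10 in all, crops included, and the job is handed in when it is done.

```bash
mkdir -p pics; python3 - <<'E'
from bench import manip
import cv2,numpy as np
for n in("top","side"):
    cv2.imwrite(f"pics/{n}0.png",manip.snapshot(n))
    c=manip.get_calibration(n);print(n,c["mtx"].tolist(),np.round(c["view"],4).tolist())
print(np.round(manip.get_calibration("wrist")["T_tool_cam"],4).tolist(),manip.get_calibration("wrist")["mtx"].tolist())
print(manip.sense())
E
```

```text
top [[504.2349831591227, 0.0, 322.0511394127091], [0.0, 504.2349831591227, 204.86878185433295], [0.0, 0.0, 1.0]] [[0.0217, -0.9996, 0.0167, -0.0171], [-0.9829, -0.0243, -0.1823, 0.6131], [0.1826, -0.0124, -0.9831, 1.2136], [0.0, 0.0, 0.0, 1.0]]
side [[368.6956148798917, 0.0, 314.9066734247371], [0.0, 368.6956148798917, 199.3919862077569], [0.0, 0.0, 1.0]] [[0.9652, -0.2607, -0.0214, -0.6012], [-0.1983, -0.6757, -0.7101, 0.1473], [0.1706, 0.6896, -0.7038, 0.6807], [0.0, 0.0, 0.0, 1.0]]
[[-0.0002, -0.9638, -0.2665, 0.0685], [1.0, -0.0002, 0.0001, -0.0], [-0.0002, -0.2665, 0.9638, -0.1428], [0.0, 0.0, 0.0, 1.0]] [[305.2754819891464, 0.0, 320.94493325353926], [0.0, 305.2754819891464, 205.11567484688618], [0.0, 0.0, 1.0]]
{'t': 0.1, 'joint_positions': array([-1.20492737,  0.38416345,  0.01637461,  1.37105633, -0.00633687,
        1.38820878, -0.04652582]), 'qd': array([ 0.0001037 , -0.00260673, -0.00045667, -0.00277207, -0.00176362,
       -0.00214299,  0.00094974]), 'joint_torque': array([ 3.19554099e-03, -6.29128933e+01,  8.47802516e-01, -3.72753489e+01,
        1.69545785e-02,  1.04232092e-02, -2.76044130e-05]), 'eef_pos': array([0.25960675, 0.56802537, 0.23036972]), 'tool_rot': array([ 2.12730708e-01,  9.77110458e-01, -8.72610580e-04, -1.94897065e-04]), 'contact_force': array([-0.14573799,  0.25073489,  0.63996106]), 'wrist_torque': array([-0.00235872,  0.00285517, -0.02724045]), 'gripper_force': 0.0, 'opening': 0.08530727741660388}
```

View pics/top0.png

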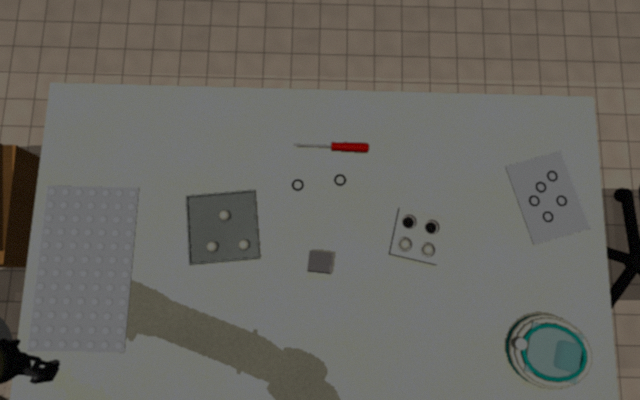

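View pics/side0.png

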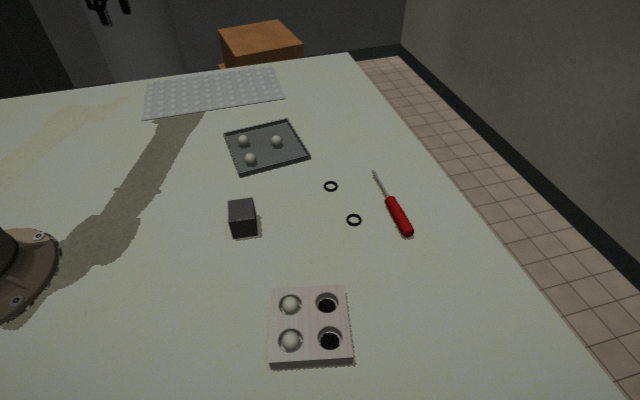

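The top view shows the tray balls near (224,215), (212,246) and (244,244). The empty wells are at (409,221) and (432,227), and the filled ones at (405,243) and (428,249). The tub lies at about (321,262). Next I'll enlarge these areas.

```bash
cat > h.py <<'E'
import numpy as np,cv2
from bench import manip
from scipy.spatial.transform import Rotation as R
def ray(n,uv,z):
    c=manip.get_calibration(n);V=np.array(c["view"]);K=np.array(c["mtx"])
    d=V[:3,:3].T@np.linalg.solve(K,[uv[0],uv[1],1]);o=-V[:3,:3].T@V[:3,3]
    return (o+d*(z-o[2])/d[2]).round(4)
def proj(n,p):
    c=manip.get_calibration(n);V=np.array(c["view"]);q=np.array(c["mtx"])@(V[:3,:3]@np.array(p)+V[:3,3]);return (q[:2]/q[2]).round(1)
def wproj(s,p):
    c=manip.get_calibration("wrist");T=np.array(c["T_tool_cam"]);a=R.from_quat(s["tool_rot"]).as_matrix()
    q=T[:3,:3].T@(a.T@(np.array(p)-s["eef_pos"])-T[:3,3]);q=np.array(c["mtx"])@q;return (q[:2]/q[2]).round(1)
def wray(s,uv,z):
    c=manip.get_calibration("wrist");T=np.array(c["T_tool_cam"]);a=R.from_quat(s["tool_rot"]).as_matrix()
    d=a@T[:3,:3]@np.linalg.solve(np.array(c["mtx"]),[uv[0],uv[1],1]);o=a@T[:3,3]+s["eef_pos"]
    return (o+d*(z-o[2])/d[2]).round(4)
def rel(p,q=None):
    """shift to p (TCP) in tool units of 200mm; turn in 0.5 rad units"""
    s=manip.sense();a=R.from_quat(s["tool_rot"])
    r=a.inv().apply(np.array(p)-s["eef_pos"])/0.2
    t=np.zeros(3) if q is None else (a.inv()*q).as_rotvec()/0.5
    return np.r_[r,t].round(3)
def down(yaw): # fingers' y axis at angle yaw in world; tool down
    y=np.array([np.cos(yaw),np.sin(yaw),0]);z=np.array([0,0,-1.]);return R.from_matrix(np.c_[np.cross(y,z),y,z])
E
python3 - <<'E'
from h import *
for uv in[(224,215),(212,246),(244,244)]:print("ball",ray("top",uv,.018))
for uv in[(243,141),(276.5,141.5),(250.5,159)]:print("ball side",ray("side",uv,.018))
for uv in[(409,221),(432,227)]:print("well",ray("top",uv,.018))
for uv in[(405,243),(428,249)]:print("full",ray("top",uv,.024))
print("fullside",ray("side",(290,304),.026),ray("side",(290,340),.026),ray("side",(326.5,302),.026),ray("side",(330,338),.026))
t=cv2.imread("pics/top0.png");s=cv2.imread("pics/side0.png")
a=cv2.resize(t[240:285,295:345],None,fx=7.9,fy=8,interpolation=3);b=cv2.resize(s[192:242,217:267],(395,360),interpolation=3)
c=cv2.resize(t[205:269,383:447],(395,240),interpolation=3)
im=np.vstack([np.hstack([a[:360],b]),np.hstack([c,cv2.resize(t[180:270,180:270],(395,240),interpolation=3)])])
cv2.imwrite("pics/c1.png",cv2.convertScaleAbs(im,alpha=1.6))
E
```

```text
ball [0.5877 0.2488 0.018 ]
ball [0.507  0.2748 0.018 ]
ball [0.514  0.1937 0.018 ]
ball side [0.5063 0.2712 0.018 ]
ball side [0.5882 0.2443 0.018 ]
ball side [0.5144 0.1922 0.018 ]
well [ 0.5836 -0.2293  0.018 ]
well [ 0.5694 -0.2888  0.018 ]
full [ 0.5255 -0.2174  0.024 ]
full [ 0.5116 -0.2761  0.024 ]
fullside [ 0.523  -0.2159  0.026 ] [ 0.51  -0.275  0.026] [ 0.5814 -0.2287  0.026 ] [ 0.5694 -0.2884  0.026 ]
```

View pics/c1.png

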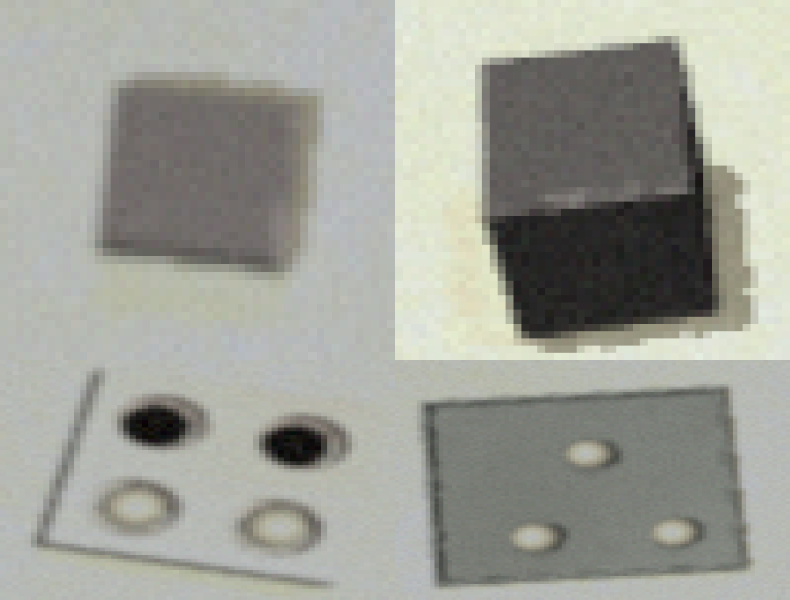

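The close-up shows the tub's top face in the top view, with corners at about (310,251), (333,251), (331,274) and (308,271). I can't tell yet which end is the mouth: the face towards -y is dark in the side view. I'll bring the wrist camera over the tub.

```bash
python3 -m inch '[[-0.71,-0.72,0,0,0,0.76,1],[-0.71,-0.72,0,0,0,0.76,1],[-0.71,-0.72,0,0,0,0.76,1],[-0.71,-0.72,0,0,0,0.76,1]]'
python3 - <<'E'
from h import *
P=[ray("top",uv,.05) for uv in[(310.2,250.6),(333,251.3),(331.1,273.8),(307.7,270.6)]];print(P)
S=[ray("side",(217+(u-395)/7.9,192+v/7.2),.05) for u,v in[(483,62),(677,40),(693,193),(485,220)]];print(S)
print(rel([.48,-.04,.22],down(0)),rel([.4,.19,.23],down(.38)))
E
```

```text
t: 0.6
eef_pos: [0.3313, 0.3742, 0.2314]
tool_rot: [0.396, 0.918, -0.0, 0.0]
contact_force: [0.6, 0.6, 0.4]
opening: 0.0855
gripper_force: 0.0
[array([0.4981, 0.024 , 0.05  ]), array([ 0.4977, -0.0328,  0.05  ]), array([ 0.442 , -0.0291,  0.05  ]), array([0.4485, 0.0289, 0.05  ])]
[array([0.4509, 0.0295, 0.05  ]), array([0.4999, 0.0243, 0.05  ]), array([ 0.4952, -0.0348,  0.05  ]), array([ 0.4455, -0.0304,  0.05  ])]
[-2.017e+00 -8.790e-01  5.900e-02  0.000e+00  2.000e-03  1.511e+00] [-0.906 -0.382  0.008 -0.     0.002  0.751]
```

```bash
python3 -m inch '[[-0.95,-0.4,0,0,0,0.76,1],[-0.95,-0.4,0,0,0,0.76,1],[-0.95,-0.4,0,0,0,0.76,1],[-0.95,-0.4,0,0,0,0.76,1]]'
python3 - <<'E'
from h import *
print(rel([.475,0.0,.22],down(-.085)))
E
```

```text
t: 1.1
eef_pos: [0.4036, 0.1824, 0.2314]
tool_rot: [0.562, 0.827, 0.0, 0.0]
contact_force: [0.4, 1.0, -0.9]
opening: 0.0853
gripper_force: 0.0
[-0.979 -0.004  0.057  0.     0.     0.924]
```

```bash
python3 -m inch '[[-0.98,0,0.06,0,0,0.92,1],[-0.98,0,0.06,0,0,0.92,1],[-0.98,0,0.06,0,0,0.92,1],[-0.98,0,0.06,0,0,0.92,1],[-0.98,0,0.06,0,0,0.92,1]]'
python3 - <<'E'
from h import *
s=manip.sense();print(s["eef_pos"],s["tool_rot"],s["joint_positions"].round(2));im=manip.snapshot("wrist");cv2.imwrite("pics/w1.png",im)
for y in(.027,-.033):
  for x in (-.025,.025):
    print(y,x,wproj(s,[.473+x,y,.05]))
E
```

```text
t: 1.72
eef_pos: [0.4756, 0.0042, 0.219]
tool_rot: [0.734, 0.679, -0.0, -0.0]
contact_force: [0.7, -0.7, -0.0]
opening: 0.0852
gripper_force: 0.0
[0.47557009 0.00419457 0.21899279] [ 7.34123693e-01  6.79015659e-01 -3.38729333e-04 -1.53587837e-04] [-0.62  0.06  0.58  1.8  -0.03  1.29 -0.12]
0.027 -0.025 [293.5 168.4]
0.027 0.025 [342.2 164.6]
-0.033 -0.025 [299.2 223.7]
-0.033 0.025 [345.5 220.3]
```

View pics/w1.png

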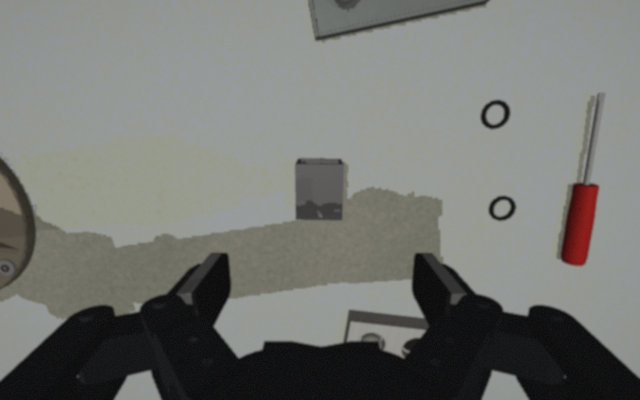

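The wrist view shows the tub at (295-345, 158-220), with what looks like an open mouth at its top edge (v about 160). I'll enlarge it to be sure.

```bash
python3 - <<'E'
from h import *
im=cv2.imread("pics/w1.png")[145:230,280:360]
cv2.imwrite("pics/w1c.png",cv2.convertScaleAbs(cv2.resize(im,None,fx=7,fy=7,interpolation=3),alpha=1.8))
E
```

```text
(no output)
```

View pics/w1c.png

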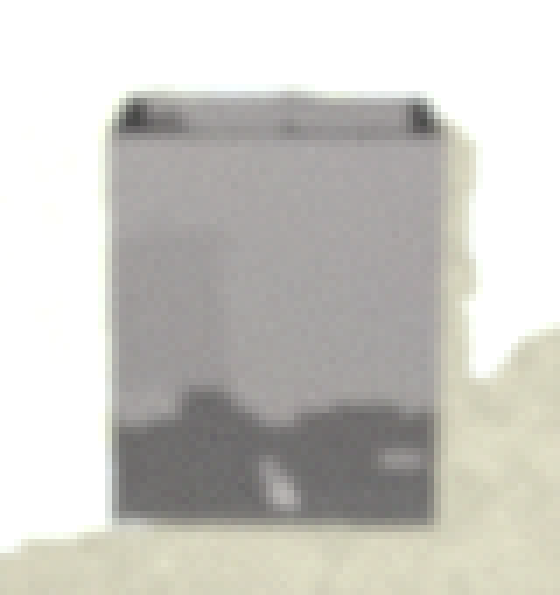

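The enlargement shows the mouth at the +y end: the inside wall and its dark corners are at v≈160-164, and the base is at v≈219.6. I'll tilt the tool -40°, grip the side walls, then turn the tub by +90°.

```bash
cat >> h.py <<'E'
def tilt(yaw,a): # a: tilt about tool y (rad)
    return down(yaw)*R.from_rotvec([0,a,0])
E
python3 - <<'E'
from h import *
s=manip.sense()
C=[wray(s,uv,.05) for uv in[(296,164),(342.8,164),(342,219.6),(296.3,219.6)]];print(C)
b=(C[2]+C[3])/2;m=(C[0]+C[1])/2;print(b,m)
q=tilt(-.085,-.7);zt=q.as_matrix()[:,2];g=b+(m-b)*.6;g[2]=.032
T=g+.022*zt;print(zt,T);print("pre",rel(T-.1*zt,q));print("fin",T)
E
```

```text
[array([0.4507, 0.0325, 0.05  ]), array([0.4984, 0.0288, 0.05  ]), array([ 0.4941, -0.0307,  0.05  ]), array([ 0.4452, -0.027 ,  0.05  ])]
[ 0.46965 -0.02885  0.05   ] [0.47455 0.03065 0.05   ]
[-0.05469259 -0.64189185 -0.76484219] [ 0.47138676 -0.00727162  0.01517347]
pre [ 0.258 -0.011  0.637  0.005 -1.4    0.018]
fin [ 0.47138676 -0.00727162  0.01517347]
```

```bash
python3 -m inch '[[0.26,-0.01,0.35,0,-1,0,1],[0.26,-0.01,0.35,0,-1,0,1],[0.26,-0.01,0.35,0,-1,0,1],[0.26,-0.01,0.35,0,-1,0,1]]'
python3 - <<'E'
from h import *
q=tilt(-.085,-.7);zt=q.as_matrix()[:,2];T=np.array([.4714,-.0073,.0152])
print(rel(T-.1*zt,q),manip.sense()["joint_positions"].round(2))
E
```

```text
t: 2.28
eef_pos: [0.4765, 0.0605, 0.1476]
tool_rot: [0.708, 0.661, -0.182, 0.168]
contact_force: [0.4, 0.1, -0.1]
opening: 0.0851
gripper_force: 0.0
[ 0.118  0.004  0.254  0.013 -0.398  0.031] [-0.88  0.32  0.45  1.79  0.3   1.32 -0.61]
```

```bash
python3 -m inch '[[0.12,0,0.25,0.01,-0.4,0.03,1],[0.12,0,0.25,0.01,-0.4,0.03,1],[0.12,0,0.25,0.01,-0.4,0.03,1]]'
python3 - <<'E'
from h import *
q=tilt(-.085,-.7);T=np.array([.4714,-.0073,.0152])
print(rel(T,q),manip.sense()["joint_positions"].round(2))
E
```

```text
t: 2.65
eef_pos: [0.478, 0.0523, 0.0959]
tool_rot: [0.696, 0.632, -0.25, 0.231]
contact_force: [0.9, -0.9, 1.1]
opening: 0.0857
gripper_force: 0.0
[ 0.029 -0.007  0.502 -0.004 -0.008 -0.022] [-0.92  0.51  0.45  1.78  0.37  1.32 -0.75]
```

```bash
python3 -m inch '[[0.03,0,0.2,0,0,-0.02,1],[0.03,0,0.4,0,0,-0.02,1],[0.03,0,0.5,0,0,-0.02,1],[0.03,0,0.5,0,0,-0.02,1],[0.03,0,0.5,0,0,-0.02,-1],[0.03,0,0.5,0,0,-0.02,-1],[0.03,0,0.5,0,0,-0.02,-1],[0.03,0,0.5,0,0,-0.02,-1],[0.03,0,0.5,0,0,-0.02,-1],[0.03,0,0.5,0,0,-0.02,-1]]'
python3 - <<'E'
from h import *
s=manip.sense();print(s["eef_pos"],s["tool_rot"].round(3))
E
```

```text
t: 3.9
eef_pos: [0.4734, -0.0053, 0.0153]
tool_rot: [0.692, 0.636, -0.252, 0.232]
contact_force: [-2.1, 4.6, 13.9]
opening: 0.0497
gripper_force: 61.2
[ 0.47339393 -0.0053101   0.01526987] [ 0.692  0.636 -0.252  0.232]
```

```bash
python3 -m inch '[[-0.1,0,-0.12,0,0,0,-1],[-0.2,0,-0.24,0,0,0,-1],[-0.24,0,-0.28,0,0.37,0,-1],[-0.24,0,-0.28,0,0.7,0,-1],[-0.24,0,-0.28,0,1,0,-1],[-0.24,0,-0.28,0,1,0,-1]]'
python3 - <<'E'
from h import *
q=tilt(-.085,R.from_quat([0.692,0.636,-0.252,0.232]).as_matrix()[0,0]*0-.7+np.pi/2)
print(rel([.49,-.03,.09],q),manip.sense()["joint_positions"].round(2))
E
```

```text
t: 4.65
eef_pos: [0.4725, -0.01, 0.0889]
tool_rot: [0.735, 0.671, -0.073, 0.067]
contact_force: [-0.1, 0.4, -0.6]
opening: 0.0493
gripper_force: 62.3
[-0.091  0.096  0.013  0.006  2.138 -0.013] [-0.6   0.23  0.47  1.96  0.11  1.03 -0.3 ]
```

```bash
python3 -m inch '[[-0.05,0.1,0,0,0.37,0,-1],[-0.05,0.1,0,0,0.74,0,-1],[-0.05,0.1,0,0,1,0,-1],[-0.05,0.1,0,0,1,0,-1]]'
python3 -m inch '[[-0.05,0,0,0,0.37,0,-1],[-0.05,0,0,0,0.74,0,-1],[-0.05,0,0,0,1,0,-1],[-0.05,0,0,0,1,0,-1],[-0.05,0,0,0,1,0,-1]]'
python3 - <<'E'
from h import *
q=tilt(-.085,-.7+np.pi/2);s=manip.sense()
print(rel([.49,-.03,.09],q),s["joint_positions"].round(2))
cv2.imwrite("pics/s2.png",cv2.resize(manip.snapshot("side")[130:290,170:370],None,fx=4,fy=3.6))
E
```

```text
t: 5.15
eef_pos: [0.4903, -0.0204, 0.088]
tool_rot: [0.73, 0.667, 0.107, -0.102]
contact_force: [0.3, 0.5, -1.1]
opening: 0.0493
gripper_force: 62.3
t: 5.78
eef_pos: [0.4903, -0.0259, 0.086]
tool_rot: [0.678, 0.624, 0.284, -0.265]
contact_force: [0.2, -0.1, -0.9]
opening: 0.0493
gripper_force: 62.4
[ 0.     0.    -0.029 -0.013  0.147 -0.001] [ 0.16  0.51  0.4   1.86 -0.9   1.4   0.91]
```

View pics/s2.png

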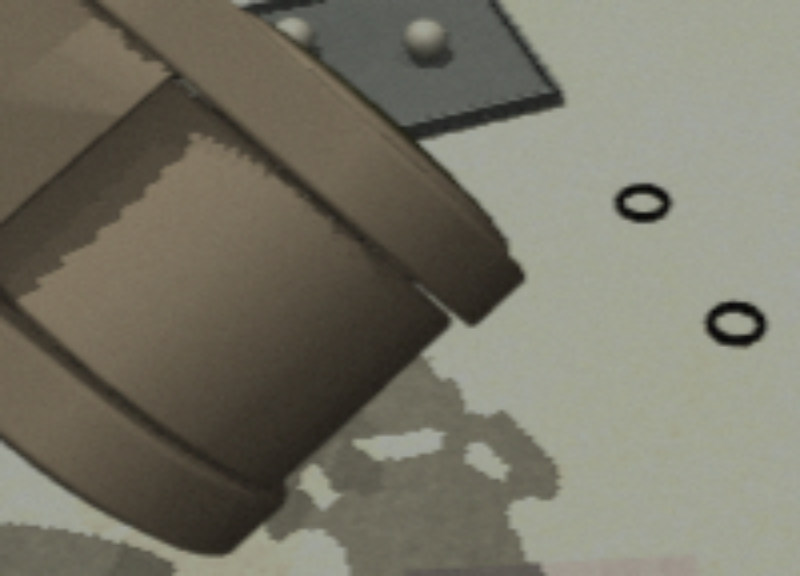

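The side view is blocked by the wrist, so I'll go by the tool pose. Next I finish the turn, then lower the tub until it touches, which I expect at TCP z≈0.024.

```bash
python3 -m inch '[[0,0,-0.03,-0.01,0.145,0,-1],[0,0,-0.03,-0.01,0.145,0,-1]]'
python3 - <<'E'
from h import *
q=tilt(-.085,-.7+np.pi/2);p=manip.sense()["eef_pos"].copy()
print(rel(p,q))
for z in(.04,.03,.027,.024,.022):p[2]=z;print(rel(p))
E
```

```text
t: 6.08
eef_pos: [0.4901, -0.0321, 0.0906]
tool_rot: [0.669, 0.613, 0.311, -0.284]
contact_force: [1.0, 0.4, -1.3]
opening: 0.0492
gripper_force: 62.4
[ 0.     0.     0.     0.005  0.001 -0.003]
[-0.193 -0.     0.163  0.     0.     0.   ]
[-0.232 -0.     0.195  0.     0.     0.   ]
[-0.243 -0.     0.205  0.     0.     0.   ]
[-0.255 -0.     0.215  0.     0.     0.   ]
[-0.262 -0.     0.221  0.     0.     0.   ]
```

```bash
python3 -m inch '[[-0.1,0,0.085,0,0,0,-1],[-0.19,0,0.16,0,0,0,-1],[-0.23,0,0.195,0,0,0,-1],[-0.243,0,0.205,0,0,0,-1],[-0.243,0,0.205,0,0,0,-1]]'
```

```text
t: 6.7
eef_pos: [0.4905, -0.0323, 0.0274]
tool_rot: [0.668, 0.612, 0.312, -0.284]
contact_force: [-0.2, 0.8, -0.5]
opening: 0.0491
gripper_force: 62.4
```

```bash
python3 -m inch '[[-0.008,0,0.0065,0,0,0,-1],[-0.011,0,0.009,0,0,0,-1],[-0.011,0,0.009,0,0,0,-1]]'
```

```text
t: 7.08
eef_pos: [0.4907, -0.0327, 0.0258]
tool_rot: [0.668, 0.612, 0.313, -0.284]
contact_force: [-2.3, -2.1, 10.0]
opening: 0.0493
gripper_force: 63.3
```

```bash
python3 -m inch '[[0,0,0,0,0,0,-0.2],[0,0,0,0,0,0,0.3],[0,0,0,0,0,0,0.8],[0,0,0,0,0,0,0.8],[0,0,-0.15,0,0,0,0.8],[0,0,-0.35,0,0,0,0.8],[0,0,-0.6,0,0,0,0.8],[0,0,-0.6,0,0,0,0.8]]'
python3 -m inch '[[0,0,-0.3,0,-0.37,0,0],[0,0,-0.5,0,-0.74,0,0],[0,0,-0.6,0,-1,0,0],[0,0,-0.6,0,-1,0,0]]'
python3 - <<'E'
from h import *
s=manip.sense();print(s["joint_positions"].round(2))
print(rel([.49,.05,.2],down(-.085)))
cv2.imwrite("pics/w2.png",manip.snapshot("wrist"))
E
```

```text
t: 8.07
eef_pos: [0.4825, -0.1283, 0.1029]
tool_rot: [0.67, 0.611, 0.312, -0.282]
contact_force: [0.2, 0.0, -0.0]
opening: 0.0769
gripper_force: 0.0
t: 8.57
eef_pos: [0.4751, -0.2139, 0.1801]
tool_rot: [0.724, 0.665, 0.138, -0.123]
contact_force: [0.7, 0.8, 0.2]
opening: 0.0427
gripper_force: 0.0
[ 0.12  0.36  0.59  1.64 -0.51  1.44  0.75]
[ 1.267e+00 -3.800e-02  3.870e-01  1.100e-02 -7.440e-01  1.000e-03]
```

View pics/w2.png

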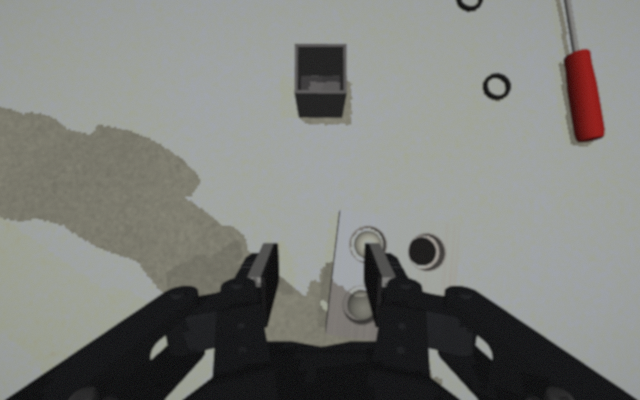

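The tub stands upright: its rim corners are at (295,45), (346,45), (347,92) and (296,92). Next I move to the tray.

```bash
python3 - <<'E'
from h import *
s=manip.sense()
C=[wray(s,uv,.06) for uv in[(295,45),(346,45),(347,92),(296,92)]];print(C,np.mean(C,0))
print(wray(s,(426,251),.018),wray(s,(367,243),.026))
E
python3 -m inch '[[0.3,0,0,0,-0.37,0,0],[0.6,0,0,0,-0.74,0,0],[0.9,0,0.1,0,-0.74,0,0],[1,0,0.1,0,-0.74,0,0],[1,0,0.1,0,-0.74,0,0]]'
python3 - <<'E'
from h import *
print(rel([.535,.15,.2],down(.1)))
E
```

```text
[array([ 0.4653, -0.0171,  0.06  ]), array([ 0.5142, -0.0213,  0.06  ]), array([ 0.5107, -0.0685,  0.06  ]), array([ 0.4626, -0.0644,  0.06  ])] [ 0.4882   -0.042825  0.06    ]
[ 0.5812 -0.226   0.018 ] [ 0.5202 -0.2123  0.026 ]
t: 9.25
eef_pos: [0.4899, -0.0183, 0.2308]
tool_rot: [0.735, 0.678, 0.0, -0.003]
contact_force: [0.5, -1.3, -1.3]
opening: 0.0424
gripper_force: 0.0
[ 0.856  0.156  0.157 -0.007 -0.008 -0.364]
```

```bash
python3 -m inch '[[0.3,0.05,0.05,0,0,-0.2,0.2],[0.6,0.1,0.1,0,0,-0.36,0.2],[0.86,0.16,0.15,0,0,-0.36,0.2],[0.86,0.16,0.15,0,0,-0.36,0.2],[0.86,0.16,0.15,0,0,-0.36,0.2]]'
python3 - <<'E'
from h import *
s=manip.sense();print(s["joint_positions"].round(2),s["opening"])
im=manip.snapshot("wrist");cv2.imwrite("pics/w3.png",im)
for b in[(.588,.2465),(.5065,.273),(.5142,.193)]:print(wproj(s,[*b,.018]))
g=cv2.cvtColor(im,6);print(cv2.HoughCircles(cv2.GaussianBlur(g,(3,3),1),3,1,30,param1=120,param2=14,minRadius=8,maxRadius=24))
E
```

```text
t: 9.88
eef_pos: [0.5375, 0.1436, 0.201]
tool_rot: [0.675, 0.738, -0.001, -0.001]
contact_force: [0.1, -0.5, 0.3]
opening: 0.0512
gripper_force: 0.0
[-0.59  0.26  0.33  1.62 -0.09  1.28 -0.16] 0.0512011791931088
[381.6  89.7]
[302.4  53. ]
[304.2 137.4]
[[[430.5 256.5  11.8]
  [382.5  85.5  12.5]
  [302.5  49.5  11.8]
  [302.5 133.5  10.6]
  [160.5 361.5  23.4]
  [390.5 275.5  14.1]]]
```

View pics/w3.png

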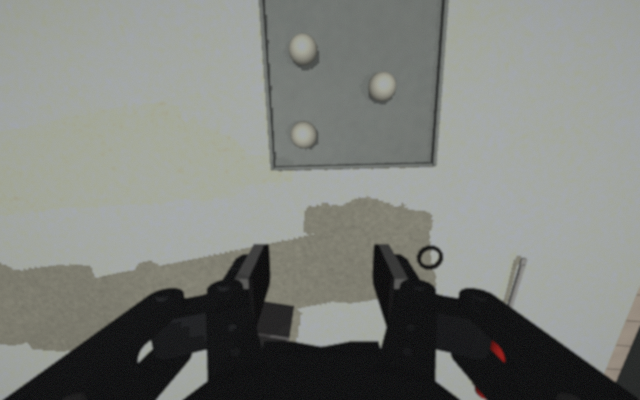

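The wrist view shows the balls at (303,49), (383,86) and (303,133). The tray's left rim is at u≈270 and the near rim at v≈165. I'll pick the right-hand ball first.

```bash
python3 - <<'E'
from h import *
s=manip.sense()
for uv in[(382.5,86.5),(302.5,49),(303.5,133.5)]:print(wray(s,uv,.018))
print("rim",wray(s,(270,133),.014),wray(s,(305,164),.014),wray(s,(435,90),.014))
print(rel([.588,.249,.06]))
E
```

```text
[0.5892 0.2492 0.018 ]
[0.5069 0.2763 0.018 ]
[0.5137 0.1966 0.018 ]
rim [0.4782 0.1938 0.014 ] [0.5174 0.1644 0.014 ] [0.6436 0.251  0.014 ]
[0.505 0.297 0.709 0.    0.    0.   ]
```

```bash
python3 -m inch '[[0.25,0.15,0.3,0,0,0,0.2],[0.505,0.297,0.6,0,0,0,0.2],[0.505,0.297,0.709,0,0,0,0.2],[0.505,0.297,0.9,0,0,0,0.2],[0.505,0.297,0.965,0,0,0,0.2],[0.505,0.297,0.965,0,0,0,-1],[0.505,0.297,0.965,0,0,0,-1],[0.505,0.297,0.965,0,0,0,-1],[0.505,0.297,0.965,0,0,0,-1],[0.505,0.297,0.965,0,0,0,-1]]'
python3 -m inch '[[0,0,-0.2,0,0,0,-1],[0,0,-0.45,0,0,0,-1],[-0.5,0,-0.55,0,0,0,-1],[-1,0,-0.6,0,0,0,-1],[-1,0,-0.6,0,0,0,-1]]'
python3 - <<'E'
from h import *
print(rel([.582,-.228,.10],down(-.2)))
E
```

```text
t: 11.18
eef_pos: [0.5892, 0.2525, 0.0117]
tool_rot: [0.674, 0.738, 0.002, 0.0]
contact_force: [0.1, -0.8, 6.5]
opening: 0.0244
gripper_force: 59.5
t: 11.8
eef_pos: [0.6049, 0.0658, 0.1287]
tool_rot: [0.674, 0.739, 0.002, -0.0]
contact_force: [1.6, 0.2, -0.2]
opening: 0.0243
gripper_force: 59.2
[-1.453 -0.249  0.139  0.004 -0.006  0.583]
```

```bash
python3 -m inch '[[-0.4,-0.1,0,0,0,0.3,-1],[-0.8,-0.2,0,0,0,0.58,-1],[-1,-0.25,0,0,0,0.58,-1],[-1,-0.25,0,0,0,0.58,-1]]'
python3 - <<'E'
from h import *
print(rel([.582,-.228,.06],down(-.2)))
im=manip.snapshot("wrist");s=manip.sense()
cv2.imwrite("pics/w4.png",im)
E
```

```text
t: 12.3
eef_pos: [0.5716, -0.1421, 0.128]
tool_rot: [0.776, 0.63, 0.001, 0.0]
contact_force: [0.3, 0.7, -0.6]
opening: 0.0245
gripper_force: 59.2
[-0.41   0.138  0.34   0.003 -0.001 -0.013]
```

View pics/w4.png

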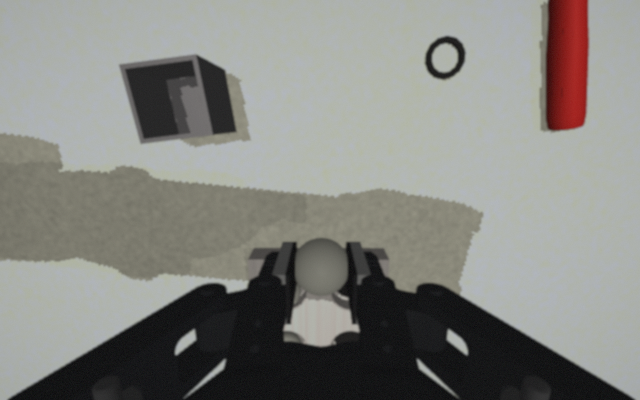

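The ball is held between the fingers, centred at (321,267) and about 57 px wide.

```bash
python3 - <<'E'
from h import *
c=manip.get_calibration("wrist");K=np.array(c["mtx"]);T=np.array(c["T_tool_cam"])
for w in(56,58):
  d=np.linalg.solve(K,[321,267,1])*305.3*.028/w;print("ball in tool frame",T[:3,:3]@d+T[:3,3])
E
```

```text
ball in tool frame [-0.00282275 -0.00097067 -0.00390927]
ball in tool frame [-0.00039111 -0.00096989 -0.00869814]
```

```bash
python3 -m inch '[[-0.25,0.1,0.1,0,0,-0.01,-1],[-0.41,0.138,0.3,0,0,-0.01,-1],[-0.41,0.138,0.43,0,0,-0.01,-1],[-0.41,0.138,0.475,0,0,-0.01,-1],[-0.41,0.138,0.475,0,0,-0.01,-1]]'
python3 - <<'E'
from h import *
print(rel([.582,-.228,.031],down(-.2)))
E
```

```text
t: 12.98
eef_pos: [0.5848, -0.2199, 0.0321]
tool_rot: [0.772, 0.636, 0.001, -0.001]
contact_force: [0.5, -0.4, -0.7]
opening: 0.0241
gripper_force: 59.2
[-0.042 -0.006  0.006  0.    -0.007  0.017]
```

```bash
python3 -m inch '[[-0.042,-0.006,0,0,0,0,-1],[-0.042,-0.006,0,0,0,0,-1],[-0.042,-0.006,0,0,0,0,-1]]'
```

```text
t: 13.35
eef_pos: [0.5818, -0.2301, 0.033]
tool_rot: [0.772, 0.635, 0.002, -0.0]
contact_force: [0.0, 0.7, -0.2]
opening: 0.0246
gripper_force: 59.2
```

```bash
python3 -m inch '[[0.015,0,0,0,0,0,-1],[0.015,0,0,0,0,0,-0.3],[0.015,0,0,0,0,0,-0.1],[0.015,0,0,0,0,0,-0.1],[0.015,0,-0.1,0,0,0,-0.1],[0.015,0,-0.35,0,0,0,-0.1],[0.5,0,-0.5,0,0,-0.4,-0.1],[0.9,0,-0.5,0,0,-0.6,-0.1],[0.9,0,-0.5,0,0,-0.6,-0.1]]'
python3 - <<'E'
from h import *
im=manip.snapshot("top")
for p in[(.582,-.228,.024),(.569,-.288,.024),(.5243,-.2165,.024),(.511,-.2755,.024)]:
    u,v=proj("top",p).astype(int);print(cv2.cvtColor(im,6)[v-2:v+3,u-2:u+3].mean())
print(rel([.52,.12,.12],down(.5)))
E
```

```text
t: 14.48
eef_pos: [0.6169, -0.0514, 0.1352]
tool_rot: [0.668, 0.744, 0.002, 0.001]
contact_force: [0.6, 0.0, -0.6]
opening: 0.0384
gripper_force: 0.0
114.44
14.36
114.32
115.16
[ 0.855 -0.397  0.081  0.015 -0.013 -0.767]
```

```bash
python3 -m inch '[[0.3,-0.13,0,0,0,-0.3,0],[0.6,-0.26,0,0,0,-0.6,0],[0.85,-0.4,0,0,0,-0.9,0],[0.85,-0.4,0,0,0,-0.9,0],[0.85,-0.4,0,0,0,-0.9,0]]'
python3 - <<'E'
from h import *
print(rel([.517,.199,.006],down(.785)))
E
```

```text
t: 15.15
eef_pos: [0.5191, 0.1066, 0.1343]
tool_rot: [0.486, 0.874, 0.002, 0.001]
contact_force: [-0.4, -0.3, 0.4]
opening: 0.0425
gripper_force: 0.0
[ 0.398  0.232  0.643  0.008  0.    -0.46 ]
```

```bash
python3 -m inch '[[0.2,0.12,0.1,0,0,-0.3,0.03],[0.398,0.232,0.3,0.008,0,-0.46,0.03],[0.398,0.232,0.35,0.008,0,-0.46,0.03],[0.398,0.232,0.35,0.008,0,-0.46,0.03]]'
python3 - <<'E'
from h import *
print(rel([.516,.198,.006],down(.785)))
E
```

```text
t: 15.65
eef_pos: [0.5166, 0.1971, 0.0626]
tool_rot: [0.384, 0.923, -0.001, -0.001]
contact_force: [0.5, -0.4, 0.8]
opening: 0.0439
gripper_force: 0.0
[ 0.005  0.002  0.283 -0.007 -0.001 -0.005]
```

```bash
python3 -m inch '[[0,0,0.15,0,0,0,0.03],[0,0,0.25,0,0,0,0.03],[0,0,0.285,0,0,0,0.03],[0,0,0.285,0,0,0,-1],[0,0,0.285,0,0,0,-1],[0,0,0.285,0,0,0,-1],[0,0,0.285,0,0,0,-1],[0,0,0.285,0,0,0,-1]]'
python3 -m inch '[[0,0,-0.25,0,0,0,-1],[0,0,-0.55,0,0,0,-1],[0,0,-0.62,0,0,0.37,-1],[0,0,-0.62,0,0,0.7,-1],[0,0,-0.62,0,0,1,-1],[0,0,-0.62,0,0,1,-1]]'
python3 - <<'E'
from h import *
print(rel([.575,.03,.13],down(-.1)))
E
```

```text
t: 16.65
eef_pos: [0.5166, 0.1995, 0.0069]
tool_rot: [0.383, 0.924, 0.0, -0.0]
contact_force: [0.0, -0.8, 5.0]
opening: 0.0254
gripper_force: 59.3
t: 17.4
eef_pos: [0.5158, 0.1995, 0.1299]
tool_rot: [0.599, 0.801, -0.001, -0.001]
contact_force: [0.3, 0.3, -0.2]
opening: 0.0246
gripper_force: 59.2
[-0.896  0.044 -0.001 -0.005  0.     0.774]
```

```bash
python3 -m inch '[[-0.3,0.02,0,0,0,0.3,-1],[-0.6,0.03,0,0,0,0.6,-1],[-0.9,0.045,0,0,0,0.78,-1],[-0.9,0.045,0,0,0,0.78,-1]]'
python3 - <<'E'
from h import *
print(rel([.569,-.16,.13],down(-.2)))
E
```

```text
t: 17.9
eef_pos: [0.5763, 0.0221, 0.1301]
tool_rot: [0.745, 0.667, -0.002, 0.001]
contact_force: [-0.4, 0.9, -0.4]
opening: 0.0245
gripper_force: 59.2
[-0.909  0.065  0.004 -0.002  0.007  0.178]
```

```bash
python3 -m inch '[[-0.3,0.02,0,0,0,0.18,-1],[-0.6,0.045,0,0,0,0.18,-1],[-0.91,0.065,0,0,0,0.18,-1],[-0.91,0.065,0,0,0,0.18,-1],[-0.91,0.065,0,0,0,0.18,-1]]'
python3 - <<'E'
from h import *
print(rel([.569,-.287,.031],down(-.2)))
E
```

```text
t: 18.52
eef_pos: [0.5695, -0.1522, 0.1297]
tool_rot: [0.771, 0.636, -0.001, -0.001]
contact_force: [-0.1, 0.9, -1.0]
opening: 0.0248
gripper_force: 59.2
[-0.662  0.127  0.493 -0.005 -0.001  0.017]
```

```bash
python3 -m inch '[[-0.3,0.06,0,0,0,0.01,-1],[-0.66,0.127,0.1,0,0,0.01,-1],[-0.66,0.127,0.4,0,0,0.01,-1],[-0.66,0.127,0.49,0,0,0.01,-1],[-0.66,0.127,0.49,0,0,0.01,-1],[-0.66,0.127,0.49,0,0,0.01,-1]]'
python3 - <<'E'
from h import *
print(rel([.569,-.287,.031],down(-.2)))
E
```

```text
t: 19.27
eef_pos: [0.5709, -0.286, 0.0343]
tool_rot: [0.773, 0.635, 0.0, 0.001]
contact_force: [-0.7, -0.3, -0.3]
opening: 0.0247
gripper_force: 59.2
[-0.007 -0.009  0.016  0.003  0.     0.008]
```

```bash
python3 -m inch '[[-0.007,-0.01,0.016,0,0,0,-1],[-0.007,-0.01,0.016,0,0,0,-1],[-0.007,-0.01,0.016,0,0,0,-0.3],[-0.007,-0.01,0.016,0,0,0,-0.1],[-0.007,-0.01,0.016,0,0,0,-0.1],[0,0,-0.15,0,0,0,-0.1],[0,0,-0.4,0,0,0,-0.1],[0.3,0,-0.5,0,0,-0.1,-0.1],[0.6,0,-0.5,0,0,-0.3,-0.1],[1,0,-0.5,0,0,-0.5,-0.1],[1,0,-0.5,0,0,-0.5,-0.1]]'
python3 - <<'E'
from h import *
im=manip.snapshot("top")
for p in[(.582,-.228,.024),(.569,-.288,.024),(.5243,-.2165,.024),(.511,-.2755,.024)]:
    u,v=proj("top",p).astype(int);print(cv2.cvtColor(im,6)[v-2:v+3,u-2:u+3].mean())
print(rel([.57,.08,.13],down(.4)))
E
```

```text
t: 20.65
eef_pos: [0.6095, -0.085, 0.1319]
tool_rot: [0.686, 0.728, 0.0, -0.002]
contact_force: [-0.1, -0.2, 0.2]
opening: 0.0383
gripper_force: 0.0
114.32
110.4
114.8
114.92
[ 0.835 -0.15   0.012 -0.002 -0.006 -0.684]
```

```bash
python3 -m inch '[[0.3,-0.05,0,0,0,-0.35,0],[0.6,-0.1,0,0,0,-0.7,0],[0.84,-0.15,0,0,0,-1,0],[0.84,-0.15,0,0,0,-1,0],[0.84,-0.15,0,0,0,-1,0]]'
python3 - <<'E'
from h import *
print(rel([.507,.23,.12],down(1.0)))
E
```

```text
t: 21.32
eef_pos: [0.5704, 0.0724, 0.1322]
tool_rot: [0.49, 0.872, -0.001, -0.0]
contact_force: [0.8, -0.8, -1.1]
opening: 0.0425
gripper_force: 0.0
[ 0.838  0.139  0.06  -0.004 -0.    -0.906]
```

```bash
python3 -m inch '[[0.3,0.05,0,0,0,-0.35,0.03],[0.6,0.1,0.03,0,0,-0.7,0.03],[0.84,0.14,0.06,0,0,-1,0.03],[0.84,0.14,0.06,0,0,-1,0.03],[0.84,0.14,0.06,0,0,-1,0.03]]'
python3 - <<'E'
from h import *
print(rel([.508,.2755,.06],down(1.1)))
E
```

```text
t: 21.95
eef_pos: [0.5073, 0.2298, 0.1202]
tool_rot: [0.26, 0.966, -0.001, -0.0]
contact_force: [0.5, -0.8, 0.2]
opening: 0.044
gripper_force: 0.0
[ 0.112  0.2    0.3   -0.004 -0.001 -0.109]
```

```bash
python3 -m inch '[[0.11,0.2,0.15,0,0,-0.11,0.03],[0.11,0.2,0.3,0,0,-0.11,0.03],[0.11,0.2,0.3,0,0,-0.11,0.03]]'
python3 - <<'E'
from h import *
print(rel([.508,.2755,.006],down(1.1)))
E
```

```text
t: 22.32
eef_pos: [0.5066, 0.2746, 0.0579]
tool_rot: [0.233, 0.973, -0.003, -0.002]
contact_force: [-0.5, -0.5, -0.1]
opening: 0.0436
gripper_force: 0.0
[-0.005  0.009  0.26  -0.012 -0.006  0.002]
```

```bash
python3 -m inch '[[0,0,0.15,0,0,0,0.03],[0,0.005,0.23,0,0,0,0.03],[0,0.005,0.26,0,0,0,0.03],[0,0.005,0.26,0,0,0,-1],[0,0.005,0.26,0,0,0,-1],[0,0.005,0.26,0,0,0,-1],[0,0.005,0.26,0,0,0,-1],[0,0.005,0.26,0,0,0,-1]]'
python3 -m inch '[[0,0,-0.25,0,0,0,-1],[0,0,-0.55,0,0,0,-1],[0,0,-0.7,0,0,0.37,-1],[0,0,-0.75,0,0,0.7,-1],[0,0,-0.75,0,0,1,-1],[0,0,-0.75,0,0,1,-1]]'
python3 - <<'E'
from h import *
print(rel([.50,.11,.155],down(.2)))
E
```

```text
t: 23.32
eef_pos: [0.5075, 0.2794, 0.0088]
tool_rot: [0.23, 0.973, 0.0, -0.0]
contact_force: [0.6, -0.4, 2.5]
opening: 0.0248
gripper_force: 59.2
t: 24.08
eef_pos: [0.5071, 0.2791, 0.1581]
tool_rot: [0.463, 0.886, -0.001, -0.001]
contact_force: [-0.4, -0.0, -0.5]
opening: 0.0248
gripper_force: 59.1
[-0.674 -0.511  0.016 -0.004 -0.001  0.814]
```

```bash
python3 -m inch '[[-0.25,-0.2,0,0,0,0.35,-1],[-0.5,-0.4,0,0,0,0.7,-1],[-0.67,-0.51,0,0,0,0.82,-1],[-0.67,-0.51,0,0,0,0.82,-1]]'
python3 - <<'E'
from h import *
print(rel([.489,-.0425,.13],down(-.085)))
E
```

```text
t: 24.58
eef_pos: [0.4999, 0.1062, 0.1582]
tool_rot: [0.636, 0.772, -0.001, -0.0]
contact_force: [0.4, 1.2, 0.1]
opening: 0.0247
gripper_force: 59.1
[-0.72  -0.195  0.142 -0.004  0.003  0.554]
```

```bash
python3 -m inch '[[-0.3,-0.1,0,0,0,0.3,-1],[-0.6,-0.17,0,0,0,0.55,-1],[-0.72,-0.195,0.1,0,0,0.55,-1],[-0.72,-0.195,0.14,0,0,0.55,-1],[-0.72,-0.195,0.14,0,0,0.55,-1],[-0.72,-0.195,0.14,0,0,0.55,-1]]'
python3 - <<'E'
from h import *
print(rel([.489,-.0425,.066],down(-.085)))
E
```

```text
t: 25.32
eef_pos: [0.4899, -0.0362, 0.1305]
tool_rot: [0.733, 0.68, -0.0, -0.001]
contact_force: [0.1, 0.7, -0.4]
opening: 0.0249
gripper_force: 59.1
[-0.032 -0.002  0.323 -0.003 -0.     0.019]
```

```bash
python3 -m inch '[[-0.032,0,0.15,0,0,0,-1],[-0.032,0,0.27,0,0,0,-1],[-0.032,0,0.32,0,0,0,-1],[-0.032,0,0.32,0,0,0,-1],[-0.032,0,0.32,0,0,0,-1]]'
```

```text
t: 25.95
eef_pos: [0.4897, -0.0441, 0.0673]
tool_rot: [0.734, 0.679, -0.0, -0.0]
contact_force: [0.6, 0.7, 0.0]
opening: 0.0248
gripper_force: 59.1
```

```bash
python3 -m inch '[[0,0,0,0,0,0,-0.3],[0,0,0,0,0,0,-0.15],[0,0,0,0,0,0,-0.15],[0,0,0,0,0,0,-0.15],[0,0,-0.2,0,0,0,-0.15],[0,0,-0.5,0,0,0,-0.15],[-0.3,0,-0.7,0,0,0,-0.15],[-0.5,0,-0.7,0,0,0,-0.15],[-0.5,0,-0.7,0,0,0,-0.15],[-0.5,0,-0.7,0,0,0,-0.15]]'
python3 - <<'E'
from h import *
a=manip.snapshot("wrist");b=manip.snapshot("top")
print(wproj(manip.sense(),[.489,-.0425,.06]))
cv2.imwrite("pics/f.png",np.vstack([cv2.resize(a,(512,320)),cv2.resize(b[130:290,180:450],(512,275))]))
E
```

```text
t: 27.2
eef_pos: [0.481, -0.1436, 0.206]
tool_rot: [0.735, 0.679, -0.001, -0.001]
contact_force: [0.1, 0.2, -0.9]
opening: 0.0364
gripper_force: 0.0
[322.6  82.4]
```

View pics/f.png

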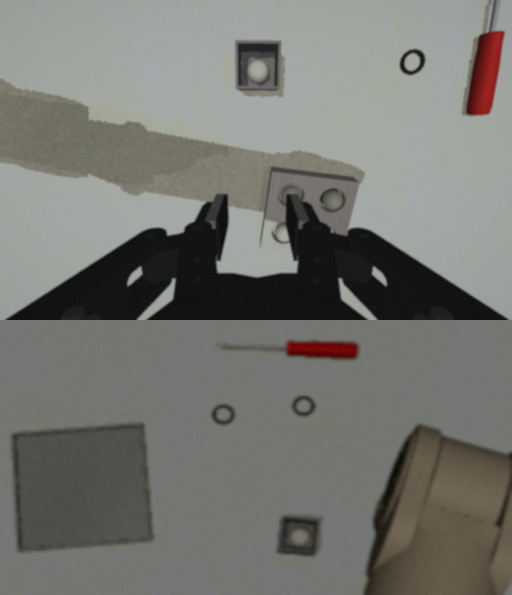

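The ball is in the upright tub at (258,70), the tray is empty, and the screwdriver and O-rings haven't moved. All four wells read bright earlier, so I'm handing in.

```bash
python3 -c "
from bench import manip
print(manip.sign_off())"
```

```text
the job is handed in; nothing more can be done
None
```

The job is done and handed in at about 27 s on the robot's clock: the tub stands upright with the leftover ball inside, all four carrier wells hold a ball, and the screwdriver and O-rings were not touched.

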